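# Hook the sample tote forward onto its back-stops

### The job

The blue sample tote sits at the back of the low shelf, under the upper board. Take the orange pull hook, drop its prongs behind the tote's front wall and draw the tote steadily forward, never loading it with more than 25 N or touching it with the robot, until it presses in the sprung buffer and both back-stop flaps spring up behind it; stop there, before the buffer bottoms out. Then lift the hook out and set it gently on the worktop in front of the shelf, prongs down as it lay, leaving the bottles and timer where they stand.

Things in the scene. Friction and masses are not known exactly. Their poses are not given: they have to be found in the camera images.
- shelf: low two-tier bench shelf, fixed, 250 deep (x) x 350 wide (y) x 186 high; origin at the centre of its underside, x points to its back, away from its open front (front edge at x = -125). White deck, top at z 22. The tote's bay is the right-hand one, centred on y = -70, 198 wide between side panels (x > -50) and 20 high kerbs (x < -50); the bottle bay lies left of it
- board_edge (a point): lower front edge of the upper board over the middle of the tote's bay: shelf x = -50, y = -70, z 170. The board covers all behind this edge, 16 thick, with bottles on it; the space under it is 148 high from the deck
- buffer_face (a point): foot of the free buffer's rear face in the middle of the bay, at deck height: shelf x = -108.5, y = -70, z 22. The black buffer bar (176 wide, top 30 above the deck) slides towards the steel front rail (shelf x -125 to -120, top at z 52)
- buffer (a joint): how far the sprung buffer bar is pressed in towards the rail, in m: 0 = free, 0.0055 = bottomed on its solid stop. It takes about 3 N to start it and 3 N more per mm
- tote: blue open tote, 115 deep (x) x 180 wide (y) x 55 high, walls 3 thick, 0.5 to 1 kg with its vials; origin at the centre of its underside, x points to its back. Its front compartment is empty: from the front wall's inner face at x = -54.5 to a 41 high divider at x = -16.5, floor at z 3. A flange juts out 7.5 at the top of front and back. Over 25 N from the hook would crack it
- flap_line (a point): middle of the line where the raised flaps' stop faces stand: shelf x = 5, y = -70, z 22. Drawn forward, the tote meets the buffer (tote origin at shelf x = -51) and must press it in about 3.2 (origin near -54.2) before its back wall clears both flaps; let go, it is pushed back onto them (-52.8). That takes 12 to 13 N on the buffer plus the tote's sliding friction, 1 to 5 N, which varies
- tote_rim (a point): middle of the top edge of the tote's front wall (55 above the tote's underside, centre of the 3 thick wall)
- flap_left (a joint): left sprung steel back-stop flap in the deck (24 wide, centred on y = -15 of the shelf frame), a ramp rising towards the front from a hinge at shelf x = 45, up to a stop face at shelf x = 5, 9 above the deck. 0 = fully up, about 0.22 = pressed flush under the tote. A tote drawn forward slides off it and it springs up behind the back wall
- flap_right (a joint): right back-stop flap, the same, centred on y = -125 of the shelf frame
- pull_hook: tray pull hook, lying on its handle and prongs; origin at the underside of the middle of the handle, x points along the shank to the prongs. Orange handle 84 long (x) x 24 wide (y) x 38 high; 8 thick steel shank along x at z 28; at x = 165 an 8 thick crossbar along y at z 28 with two round prongs, 8 thick, at y = +-25, that reach down to z 0 (24 clear below the crossbar). 0.22 kg
- hook_grip (a point): place to grip the handle from above, closing across its 24 mm width: on the handle's middle, 24 above its underside
- hook_tips (a point): point midway between the two prong tips (165 in front of the handle's middle, at z 0 of the hook)
- yellow_bottle: bottle with a yellow cap, 56 wide x 130 high, standing in the bay left of the tote; leave alone
- pink_bottle: bottle with a pink cap, 48 wide x 113 high, standing on the upper board; leave alone
- timer: white lab timer, 62 x 62 x 19, on the worktop in front of the shelf's right end; leave alone
There are look-alikes about, which are no part of the job. There is more than one size of the pull_hook; the job needs the larger.

How it is judged (in metres and radians):
On the way, in this order (a step that is already met when the one before it is completed fails the run):
1. the hook's prongs are down behind the tote's front wall, tips at least 10 mm below its rim (z of hook_tips in the frame of tote below 0.045 m and x of hook_tips in the frame of tote between -0.0545 and -0.018 m and y of hook_tips in the frame of tote between -0.062 and 0.062 m), for 0.2 s.
2. the tote is in the front position with both flaps up behind it (value of joint each of flap_left, flap_right below 0.05 rad and x of tote in the frame of shelf between -0.058 and -0.048 m and z of tote in the frame of shelf below 0.026 m and angle between the x axis of tote and the x axis of shelf, either way round below 0.03 rad), for 0.2 s.
At the end, for the whole second after the job is handed in: both flaps up (under 0.05 rad); tote at rest on the deck, square to the shelf within 0.03 rad, origin at -48 to -58 mm on the shelf's x; hook at rest on the worktop, wholly in front of the shelf, on its handle and prongs (underside within 6 mm of the worktop, tilt under 0.1 rad) (all of step 2 and height (world z) of pull_hook below 0.006 m and angle between pull_hook's own z axis and vertical below 0.1 rad and linear speed of each of pull_hook, tote below 0.02 m/s and x of each of hook_tips, pull_hook in the frame of shelf below -0.125 m); the robot touches nothing.
It fails at once if more than 25 N between the hook and the tote (contact force between pull_hook and tote above 25 N).
It fails at once if the buffer is bottomed: pressed in by more than 5.2 mm (value of joint buffer above 0.0052 m).
It fails at once if the robot itself touches the tote (contact force between any of the fingers, the arm and tote above 0.3 N).
It fails at once if the hook is dropped: in the air, 12 mm or more up, with nothing holding it (height (world z) of pull_hook above 0.012 m and contact force between pull_hook and anything else below 0.02 N).
It fails at once if a bottle or the timer is shifted by more than 15 mm (distance of any of yellow_bottle, pink_bottle, timer from where it was at the start of the episode above 0.015 m).
It also fails if it takes over 61 s, if anything falls off the work surface, if the arm or the gripper's body presses on something with over 40 N, if the wrist force passes 120 N, or if a joint passes its speed limit or range.

### The arm

A 7-joint arm with a two-finger parallel gripper is mounted at the origin on a cart in front of the work surface, level with it; the furniture and walls round the work are solid. World frame = base frame: x ahead of the robot, y to its left, z up, the work surface at z = 0. Lengths are in mm, angles in rad, forces in N, time in s.
With the tool pointing down it reaches from about 425 to 925 mm from the base axis. Payload 6.8 kg.
Tool frame: the origin (TCP) lies midway between the tips of the shut fingers; the grasp point (between the pads) lies 19 mm behind it (hold_point_z is the distance from the TCP to the grasp point, in mm); z points along the fingers, y is the line along which they close (so a half turn about z gives the same grasp; the last joint's range is limited). The gripper opens to 85 mm and grips with 20 to 120 N. Pads are 22 mm wide; open, the fingers measure 114 mm over their backs; the gripper's body (76 mm by 85 mm) begins 54 mm behind the grasp point. The pads swing forward as they close: fully open they stand 13 mm farther back than shut.
Start: joints at [1.092, 0.477, 0.022, 1.555, -0.011, 1.109, -0.083], TCP at [244.604, -629.139, 231.308] pointing down, gripper open.
Joint ranges: [-2.96, 2.96], [-0.34, 2.1], [-1.41, 1.46], [0.24, 2.44], [-1.37, 4.51], [0.17, 1.92], [-2.96, 2.96]. Speed limits (rad/s): [2.39, 2.39, 3.14, 3.14, 3.14, 3.14, 3.14].

### API

Orientations are given as [roll, pitch, yaw] about the fixed x, y, z axes, in that order (R = Rz(yaw) Ry(pitch) Rx(roll)).
In Python, from workcell import * gives the robot as it stands.
- The arm moves only by the tool move_arm, never from a script. Its arguments are lists of equal length, an entry for each row: "offset": the shift along the tool's x, y, z in m, a list of three; "yaw": the turn about the tool's z in rad. A call has 1 to 8 rows; each row shifts and turns the commanded pose from where the row before left it, along the tool's axes as they then stand; what a row does not reach is not made up. A row lasts 1/10 s, in which the tool goes at most 50 mm and 8.59 degrees, less where a joint would pass 70% of its speed; a pose out of reach is approached as far as the arm can. A call with a gripper value outside its range is refused whole. "hand" is the finger opening in m, from 0 to 0.0854, set as the call begins (left out, the last holds). The fingers move at their own pace and stop on an object; "squeeze" is the grip in N (left out, the last holds). Time passes only in rows, so rows that do not move let the fingers close. It gives the time, the measured TCP pose, the force, the opening and the grip force at its end, in the units of the state.
- state(): the state, without advancing time (a new reading comes with each control period).
- capture(name): name is "side" or "top" or "wrist"; returns (picture, depth): 480x640x3 uint8, blue, green, red; 480x640 float32, mm along the optical axis (not along the pixel's ray), 0 where there is no reading.
- camera_info(name): a dict with "mtx" (3x3 intrinsics, pixels), "rvec" (rotation vector, rad) and "tvec" (3), from world to camera coordinates, as OpenCV has them; the wrist camera has in their place "T_tool_cam" (4x4, takes a point from camera to tool coordinates, whose origin is the TCP and whose axes are the flange's). Camera axes: x right, y down, z forward; pixel columns grow to the right and rows downward; lengths in mm; the calibration is good to about 2 mm. The wrist camera is an equidistant fisheye: a pixel r from the principal point sees the ray r / f radians off the axis. A picture is of the moment at which its call begins: read the wrist's pose just before it. camera_info takes no time and is no camera call.
- close_job(): hands the job in; it is judged then, once.
Trained networks look in the newest picture that a camera, given by its name, has taken for a name from the list of things; names that differ only in an ending like _2 or _b are one class to them, and where a whole thing is asked for, a point or a joint stands for the part that bears it (a point fixed in the world has none). Each returns a list of dicts, best first, with "score" (0 to 1); they miss things now and then, are a little off and sometimes report something else, mostly with a low value. They report only what shows in the picture. A call takes as long as a camera call. They do not tell look-alikes from the thing itself.
- find_in(camera, thing): "xy" ([column, row] as shares, 0 to 1, of the picture: columns of its width, rows of its height, amid what is visible of it).
- landmark_of(camera, thing): "xy" ([column, row] as shares, 0 to 1, of the picture: columns of its width, rows of its height: a listed point, or the origin of a listed thing).
The state is a dict: "time": time; "joint_positions": joint angles; "qvel": joint speeds; "joint_efforts": joint torques, N m; "eef_pos": TCP position; "ee_rot": TCP orientation; "force": force on the tool from outside, world axes, zero at the start; "moment": the same for the moment, N m; "width": finger opening in mm; "grip_force": force on a finger pad.
Only numpy, scipy, OpenCV 4.12 (cv2) and the standard library are available. Lean on these libraries where they do the work, as an engineer would, in place of code of your own. Each camera call takes 0.05 s, during which the arm holds its last target. There are 200 camera calls.

## Working session

There is one attempt and no reset: what is moved stays moved. The work goes in short steps, Python scripts to look and compute and a tool call to move; the robot and the scene stay as the last step left them, time stands still between calls to the robot, and variables do not carry over. Pictures are saved under pics/ and viewed, at most 10 in all, crops included, and the job is handed in when it is done.

Besides the shell and the picture viewer there is one more tool, called after "Call:" as a command line: name --pt "numbers of a row" for each row, then --argument value for the rest. move_arm: Moves the arm, as the interface text tells. Its arguments: {"type":"object","properties":{"offset":{"type":"array"},"yaw":{"type":"array"},"hand":{"type":"number"},"squeeze":{"type":"number"}},"required":["offset","yaw"]}

```bash
mkdir -p pics; ls; cat > h.py <<'E'
from workcell import *
import numpy as np, cv2
from scipy.spatial.transform import Rotation as R
def cam(n):
    c=camera_info(n); return np.array(c["mtx"],float),R.from_rotvec(np.ravel(c["rvec"])).as_matrix() , np.ravel(c["tvec"]).astype(float)
def ray(n,xy):
    """origin, dir (per unit depth) in world for fixed cams; xy shares"""
    K,Rm,t=cam(n); p=np.array([xy[0]*640,xy[1]*480,1]); d=np.linalg.solve(K,p)
    return -Rm.T@t, Rm.T@d
def at_z(n,xy,z):
    o,d=ray(n,xy); return o+d*(z-o[2])/d[2]
def at_depth(n,xy,D,k=1):
    u,v=int(xy[0]*640),int(xy[1]*480); w=D[max(v-k,0):v+k+1,max(u-k,0):u+k+1]; w=w[w>0]
    o,d=ray(n,xy); return o+d*np.median(w) if len(w) else None
def proj(n,P):
    K,Rm,t=cam(n); q=K@(Rm@np.asarray(P,float)+t); return q[:2]/q[2]
def wrist_ray(xy,st):
    c=camera_info("wrist"); K=np.array(c["mtx"],float); T=np.array(c["T_tool_cam"],float)
    a=(xy[0]*640-K[0,2])/K[0,0]; b=(xy[1]*480-K[1,2])/K[1,1]; r=np.hypot(a,b); s=np.sin(r)/r if r>1e-9 else 1
    d=np.array([a*s,b*s,np.cos(r)]); W=R.from_euler("xyz",st["ee_rot"]).as_matrix()
    return np.array(st["eef_pos"])+W@T[:3,3], W@T[:3,:3]@d
def w_at_z(xy,st,z):
    o,d=wrist_ray(xy,st); return o+d*(z-o[2])/d[2]
E
python3 - <<'E'
from h import *
np.set_printoptions(precision=1,suppress=True)
s=state(); print(s["time"],s["eef_pos"],s["ee_rot"],s["width"])
for n in ("top","side"):
    im,D=capture(n); cv2.imwrite(f"pics/{n}0.png",im); np.save(f"{n}D.npy",D)
    print(n, "cam at",ray(n,[.5,.5]))
    for t in ("board_edge","buffer_face","tote_rim","tote","shelf","flap_line","hook_grip","hook_tips","pull_hook","timer","yellow_bottle"):
        for r in landmark_of(n,t)[:3]:
            p=at_depth(n,r["xy"],D); print(n,t,np.round(r["score"],2),np.array(r["xy"])*[640,480],p)
E
```

```text
pics
0.0 [ 244.3 -628.6  230.3] [-3.1  0.   0.4] 85.43090403227681
top cam at (array([-10.9, -32. , 987.4]), array([ 0.5,  0.2, -0.8]))
top board_edge 0.85 [356.2 186.8] [658.7 124.3 176.4]
top buffer_face 0.91 [343.8 252.6] [587.2 118.6  43.4]
top tote_rim 0.93 [352.2 212.2] [678.5 131.6  65.9]
top tote_rim 0.55 [329.  215.3] [675.6 183.   34. ]
top tote_rim 0.44 [355.8 161.5] [690.8 138.3 211.6]
top tote 0.96 [358.2 203.1] [721.2 130.2  47.9]
top shelf 0.87 [327.8 213.7] [676.5 186.3  37.2]
top flap_line 0.62 [357.5 209.9] [680.4 120.9  76.6]
top hook_grip 0.73 [231.1 264.6] [478.4 329.7  38.2]
top hook_grip 0.62 [308.4 293.9] [476.8 156.4  27. ]
top hook_tips 0.89 [282.3 346.6] [363.  168.   -1.1]
top hook_tips 0.88 [210.9 344.2] [316.6 300.8   1.9]
top pull_hook 0.8 [231.6 273.2] [460.3 319.9  37.5]
top pull_hook 0.73 [308.3 294.9] [474.9 155.9  26.3]
top timer 0.62 [327.7 212.2] [675.4 186.4  44.1]
top yellow_bottle 0.79 [286.6 199.4] [660.4 278.1  66.2]
side cam at (array([-204.1,  255.2, 1089.5]), array([ 0.6, -0.1, -0.8]))
side board_edge 0.75 [326.7 178.8] [659.3 131.8 168.2]
side board_edge 0.5 [325.9 199.4] [680.  131.1  74.9]
side buffer_face 0.66 [334.1 239.6] [586.7 125.5  35.9]
side tote_rim 0.61 [323.9 201.4] [673.3 136.9  76.2]
side tote 0.62 [323.4 199.9] [715.4 132.5  33.5]
side shelf 0.87 [297.5 214.1] [672.4 202.1  41.8]
side shelf 0.33 [403.1 274.6] [478.6 -16.9  16.8]
side shelf 0.2 [335.1 239.6] [586.7 123.1  35.4]
side flap_line 0.88 [327.  199.2] [679.5 128.6  75.8]
side hook_grip 0.71 [251.7 290.2] [474.  326.3  38.1]
side hook_grip 0.59 [326.6 283.6] [475.4 159.8  24.6]
side hook_tips 0.88 [326.9 333.9] [364.8 175.5  -1.4]
side hook_tips 0.79 [264.6 363.3] [316.6 314.   -2.1]
side pull_hook 0.66 [257.1 297.1] [455.6 315.9  36.5]
side pull_hook 0.63 [325.4 285.1] [471.3 163.1  25.4]
side timer 0.89 [401.2 274.5] [479.2 -12.7  17.3]
side yellow_bottle 0.9 [263.5 219.9] [658.3 284.8  51.7]
```

View pics/top0.png

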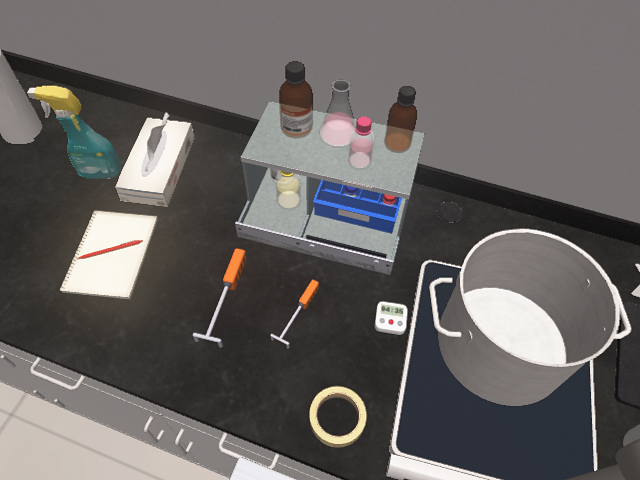

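View pics/side0.png

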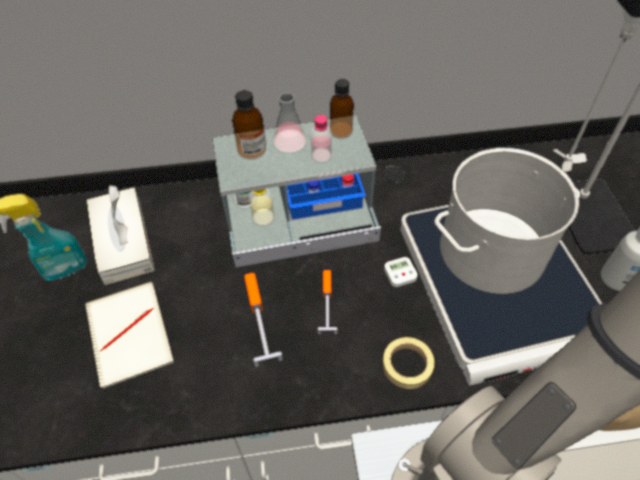

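The top view shows two orange hooks. The larger has its handle at about (235,268) and prongs at about (208,340). The smaller one has its handle at (309,294). The shelf sits upper centre with the blue tote at about (357,205), and the timer is at (391,318). Next I'll work out the yaws.

```bash
python3 - <<'E'
from h import *
np.set_printoptions(precision=2,suppress=True)
s=state(); print(s["ee_rot"])
for n in ("top","side"):
    im=cv2.imread(f"pics/{n}0.png").astype(int); D=np.load(f"{n}D.npy")
    K,Rm,t=cam(n); v,u=np.mgrid[0:480,0:640]
    P=(np.dstack([(u-K[0,2])/K[0,0],(v-K[1,2])/K[1,1],np.ones_like(D)])*D[...,None]-t)@Rm
    b,g,r=im[...,0],im[...,1],im[...,2]
    org=(r>170)&(b<80)&(g<140)&(D>0)
    for lo,hi in((230,420),(80,230)):
        m=org&(P[...,1]>lo)&(P[...,1]<hi)&(P[...,0]>380)&(P[...,0]<560)
        Q=P[m]; zt=np.percentile(Q[:,2],80); Q=Q[Q[:,2]>zt-6]; c=Q.mean(0); w=np.linalg.svd(Q[:,:2]-c[:2],full_matrices=False)[2][0]
        a=(Q[:,:2]-c[:2])@w; print(n,"handle",c,"mid",c[:2]+w*(a.max()+a.min())/2,"len",np.ptp(a),"axis deg",np.degrees(np.arctan2(w[1],w[0])),zt)
    blue=(b>120)&(r<70)&(D>0)&(P[...,2]>68)&(P[...,2]<86)&(P[...,0]<690)&(P[...,0]>640)
    Q=P[blue]; 
    if len(Q): print("rim",len(Q),Q.mean(0),np.degrees(np.polyfit(Q[:,1],Q[:,0],1)[0]),Q[:,1].min(),Q[:,1].max(), Q[:,0].min())
    rail=(P[...,2]>46)&(P[...,2]<58)&(P[...,0]>540)&(P[...,0]<610)&(P[...,1]>60)&(P[...,1]<220)&(D>0)
    Q=P[rail]; f=np.polyfit(Q[:,1],Q[:,0],1); print("rail",len(Q),Q.mean(0),np.degrees(np.arctan(f[0])))
    ed=(P[...,2]>176)&(P[...,2]<196)&(P[...,0]>600)&(P[...,0]<760)&(P[...,1]>60)&(P[...,1]<330)&(D>0)
    Q=P[ed]; pts=[]
    for y in np.arange(80,310,10):
        q=Q[abs(Q[:,1]-y)<5]
        if len(q)>5: pts.append((y,np.percentile(q[:,0],2)))
    f=np.polyfit(*np.array(pts).T,1); print("board front",np.degrees(np.arctan(f[0])),np.polyval(f,125),Q[:,1].min(),Q[:,1].max())
    for t_,z in(("hook_tips",0),("hook_grip",24),("pull_hook",0),("tote_rim",77),("buffer_face",22),("board_edge",170),("tote",22),("timer",0)):
        for q in landmark_of(n,t_)[:2]: print(n,t_,at_z(n,q["xy"],z))
E
```

```text
[3.14 0.   0.37]
top handle [477.16 323.14  37.06] mid [480.43 323.48] len 82.17299754025325 axis deg -174.14794489565102 38.759220961363845
top handle [480.8  158.11  26.43] mid [483.09 157.78] len 59.10378892764543 axis deg 171.65922541022513 28.13555609314476
rim 306 [677.74 125.08  77.2 ] -3.400877138309682 38.838859416441785 220.66541374083764 666.2754472729719
rail 489 [593.09 137.82  50.77] -4.7802139924912685
board front -4.068257037057867 659.6384230391565 60.07192197625427 329.82188046338837
top hook_tips [362.58 167.76   0.  ]
top hook_tips [317.24 301.42   0.  ]
top hook_grip [485.7  335.11  24.  ]
top hook_grip [478.35 156.94  24.  ]
top pull_hook [478.88 333.81  -0.  ]
top pull_hook [488.21 161.04  -0.  ]
top tote_rim [670.16 129.6   77.  ]
top tote_rim [644.67 173.3   77.  ]
top buffer_face [600.78 121.99  22.  ]
top board_edge [663.99 125.51 170.  ]
top tote [741.36 134.67  22.  ]
top timer [707.42 196.59   0.  ]
side handle [478.33 326.29  36.3 ] mid [479.68 326.45] len 85.09956493392721 axis deg -172.89466359039724 37.85774218107615
side handle [480.02 159.73  25.34] mid [481.26 159.56] len 59.38238655375603 axis deg 172.2105337461527 27.222603755669006
rim 274 [676.83 133.81  75.49] -2.971426388704135 38.273228896092256 222.32355910965885 664.1462536699695
rail 354 [592.41 138.59  49.62] -4.542031973864726
board front -3.857775259995807 658.4388191577326 60.02154207953113 329.99273192042494
side hook_tips [364.04 175.58   0.  ]
side hook_tips [315.61 313.88   0.  ]
side hook_grip [483.1  327.22  24.  ]
side hook_grip [475.79 159.72  24.  ]
side pull_hook [478.43 318.     0.  ]
side pull_hook [487.39 160.93   0.  ]
side tote_rim [672.63 136.99  77.  ]
side buffer_face [597.2  123.82  22.  ]
side board_edge [657.57 132.04 170.  ]
side board_edge [597.2  142.76 170.  ]
side tote [725.37 131.13  22.  ]
side timer [490.24 -17.03   0.  ]
```

```bash
python3 - <<'E'
from h import *
n="top"; D=np.load("topD.npy"); K,Rm,t=cam(n); v,u=np.mgrid[0:480,0:640]
P=(np.dstack([(u-K[0,2])/K[0,0],(v-K[1,2])/K[1,1],np.ones_like(D)])*D[...,None]-t)@Rm
Q=P[D>0]
print("rows y 500..-600, cols x 250..750 step 50: max z")
for y in range(500,-650,-50):
    print(y,[int(max([-1,*np.percentile(q[:,2],[98])])) if len(q:=Q[(abs(Q[:,0]-x)<25)&(abs(Q[:,1]-y)<25)])>3 else None for x in range(250,751,50)])
E
```

```text
rows y 500..-600, cols x 250..750 step 50: max z
500 [4, 4, 16, 15, 4, 4, 4, 5, 4, 5, 4]
450 [4, 4, 4, 4, 4, 4, 4, 4, 4, 5, 4]
400 [4, 4, 4, 4, 4, 4, 4, 5, 4, 4, 187]
350 [4, 30, 4, 4, 40, 40, 52, 50, 188, 188, 189]
300 [4, 34, 33, 33, 40, 40, 51, 53, 188, 222, 345]
250 [4, 4, 4, 4, 4, 4, 4, 53, 188, 188, 320]
200 [4, 4, 23, 4, 3, 4, 4, 54, 188, 188, 316]
150 [3, 4, 23, 24, 28, 29, 4, 53, 188, 299, 234]
100 [4, 4, 3, 4, 4, 3, 3, 53, 187, 268, 284]
50 [27, 27, 3, 4, 3, 3, 3, 53, 187, 188, 282]
0 [27, 27, 3, 3, 18, 20, 3, 49, 179, 185, 3]
-50 [22, 43, 47, 51, 205, 204, 52, 53, 48, 3, 3]
-100 [53, 53, 53, 206, 250, 251, 251, 53, 52, 3, 3]
-150 [53, 53, 54, 249, 240, 56, 250, 250, None, 2, 3]
-200 [53, 53, 54, 249, None, 58, 57, 250, None, None, None]
-250 [53, 53, 54, 250, None, 57, 57, 249, None, None, None]
-300 [53, 53, 53, 251, 252, 57, 248, 250, None, None, None]
-350 [None, 53, 53, 53, 251, 250, 250, 206, None, None, None]
-400 [None, 52, 53, 52, 52, 205, 203, 172, 176, None, 2]
-450 [None, None, 3, 57, 20, 19, 19, 19, 20, 19, 3]
-500 [None, None, None, None, 2, 19, 20, 20, 19, 18, 2]
-550 [None, None, None, None, None, None, None, None, None, None, None]
-600 [None, None, None, None, None, None, None, None, None, None, None]
```

Call:
move_arm --pt "0 0 -0.04" --pt "0 0 -0.04" --pt "0 0 -0.04" --yaw '[0, 0, 0]'

```text
time: 2.3
eef_pos: [244.4, -628.9, 352.6]
ee_rot: [-3.141, 0.0, 0.371]
force: [-0.0, -1.1, 0.2]
width: 85.3
grip_force: 0.0
```

Call:
move_arm --pt "0.0335 -0.032 0" --pt "0.0335 -0.032 0" --pt "0.0335 -0.032 0" --pt "0.0335 -0.032 0" --pt "0.0335 -0.032 0" --pt "0.0335 -0.032 0" --pt "0.0335 -0.032 0" --pt "0.0335 -0.032 0" --yaw '[0, 0, 0, 0, 0, 0, 0, 0]'

```text
time: 3.1
eef_pos: [402.1, -291.6, 351.6]
ee_rot: [3.141, -0.0, 0.371]
force: [1.2, 0.1, 0.5]
width: 85.6
grip_force: 0.0
```

Call:
move_arm --pt "0.0226 -0.042 0" --pt "0.0226 -0.042 0" --pt "0.0226 -0.042 0" --pt "0.0226 -0.042 0" --pt "0.0226 -0.042 0" --pt "0.0226 -0.042 0" --pt "0.0226 -0.042 0" --pt "0.0226 -0.042 0" --yaw '[0, 0, 0, 0, 0, 0, 0, 0]'

```text
time: 3.9
eef_pos: [448.3, 87.1, 351.7]
ee_rot: [3.141, -0.001, 0.37]
force: [0.9, 0.7, 0.3]
width: 85.3
grip_force: 0.0
```

Call:
move_arm --pt "0.0226 -0.042 0.015" --pt "0.0226 -0.042 0.015" --pt "0.0226 -0.042 0.015" --pt "0.0226 -0.042 0.015" --pt "0.0226 -0.042 0.015" --pt "0 0 0.04" --pt "0 0 0.04" --pt "0 0 0" --yaw '[0, 0, 0, 0, 0, 0.132, 0.131, 0]'

```text
time: 4.7
eef_pos: [474.9, 319.5, 191.2]
ee_rot: [3.136, 0.009, 0.107]
force: [0.9, -1.3, -0.1]
width: 85.2
grip_force: 0.0
```

```bash
python3 - <<'E'
from h import *
np.set_printoptions(precision=3,suppress=True)
s=state(); im,D=capture("wrist"); cv2.imwrite("pics/w1.png",im); print(s["eef_pos"],s["ee_rot"],s["joint_positions"])
for t,z in(("hook_grip",24),("hook_tips",0),("pull_hook",0)):
    for q in landmark_of("wrist",t)[:2]: print(t,q["score"],np.array(q["xy"])*[640,480],w_at_z(q["xy"],s,z))
b,g,r=[im[...,i].astype(int) for i in range(3)]
m=((r>150)&(b<80)&(g<140)).astype(np.uint8)
n,l,st,c=cv2.connectedComponentsWithStats(m)
for i in np.argsort(-st[1:,4])[:2]+1:
    vv,uu=np.where(l==i); W=np.array([w_at_z([x/640,y/480],s,38) for x,y in zip(uu,vv)])[:,:2]
    (cx,cy),(w,h),a=cv2.minAreaRect(W.astype(np.float32)); print(st[i],cx,cy,w,h,a)
E
```

```text
[474.91  319.531 191.242] [3.136 0.009 0.107] [-0.203  0.43  -0.641  1.805  0.296  1.014 -2.424]
hook_grip 0.76 [313.6   202.416] [481.676 323.58   24.   ]
hook_grip 0.58 [490.176 217.2  ] [487.314 158.115  24.   ]
hook_tips 0.9 [315.776 345.696] [316.971 304.196   0.   ]
hook_tips 0.9 [438.976 308.688] [374.815 176.88    0.   ]
pull_hook 0.89 [479.872 210.   ] [487.671 158.404   0.   ]
pull_hook 0.71 [314.304 193.104] [484.567 323.355   0.   ]
[299 154  28  97 985] 484.11517333984375 324.59381103515625 81.68919372558594 22.015161514282227 6.5255632400512695
[475 189  33  61 723] 488.35833740234375 164.3303680419922 16.010860443115234 56.56553649902344 81.8137435913086
```

View pics/w1.png

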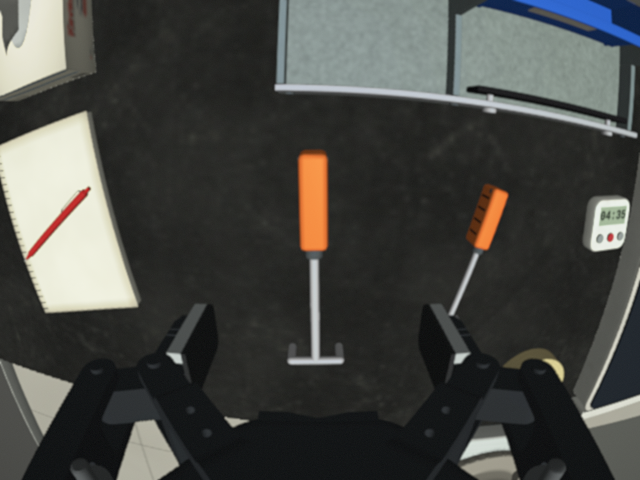

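The wrist view shows the larger hook straight under the gripper, handle at (313,202) and prongs at about (316,355). The fingers straddle its line, so I'm descending.

Call:
move_arm --pt "0.0074 -0.0037 0.03" --pt "0 0 0.04" --pt "0 0 0.04" --pt "0 0 0.035" --pt "0 0 0.02" --pt "0 0 0.013" --pt "0 0 0.007" --pt "0 0 0" --yaw '[0.003, 0, 0, 0, 0, 0, 0, 0]'

```text
time: 5.7
eef_pos: [485.4, 326.7, 12.0]
ee_rot: [-3.141, -0.001, 0.105]
force: [0.3, -0.4, 0.2]
width: 85.1
grip_force: 0.0
```

Call:
move_arm --pt "0 0 0" --pt "0 0 0" --pt "0 0 0" --pt "0 0 0" --pt "0 0 0" --pt "0 0 0" --pt "0 0 0" --pt "0 0 0" --yaw '[0, 0, 0, 0, 0, 0, 0, 0]' --hand 0.0 --squeeze 90

```text
time: 6.5
eef_pos: [485.2, 326.8, 12.1]
ee_rot: [-3.141, -0.001, 0.105]
force: [0.2, -1.4, 6.3]
width: 22.4
grip_force: 88.8
```

Call:
move_arm --pt "0 0 0" --pt "0 0 0" --pt "0 0 0" --pt "0 0 0" --pt "-0.003 0 0.003" --pt "0 0 0.003" --pt "0 0 0" --yaw '[0, 0, 0, 0, 0.003, 0.002, 0]' --hand 0.05

```text
time: 7.2
eef_pos: [481.1, 325.8, 4.7]
ee_rot: [3.141, 0.001, 0.1]
force: [0.1, 0.1, -0.8]
width: 49.6
grip_force: 0.0
```

Call:
move_arm --pt "0 0 0" --pt "0 0 0" --pt "0 0 0" --pt "0 0 0" --pt "0 0 0" --pt "0 0 0" --pt "0 0 0" --yaw '[0, 0, 0, 0, 0, 0, 0]' --hand 0.0 --squeeze 110

```text
time: 7.9
eef_pos: [481.9, 326.4, 5.6]
ee_rot: [-3.141, -0.001, 0.1]
force: [0.8, 0.0, 4.9]
width: 22.7
grip_force: 107.5
```

Call:
move_arm --pt "0 0 -0.01" --pt "0 0 -0.03" --pt "0 0 -0.04" --pt "-0.015 0.0225 -0.03" --pt "-0.015 0.0225 -0.015" --pt "-0.015 0.0225 0" --pt "-0.015 0.0225 0" --pt "0 0 0" --yaw '[0, 0, 0, 0, 0, 0, 0, 0.1]'

```text
time: 8.7
eef_pos: [428.6, 225.7, 129.7]
ee_rot: [3.137, 0.003, -0.004]
force: [-1.0, 0.1, -2.1]
width: 22.9
grip_force: 107.9
```

Call:
move_arm --pt "0 0 0" --pt "0 0 0" --pt "0 0 0" --pt "0 0 0" --pt "0 0 0" --pt "0 0 0" --pt "0 0 0" --pt "0 0 0" --yaw '[0.145, 0.145, 0.145, 0.145, 0.145, 0.145, 0.145, 0.145]'

```text
time: 9.5
eef_pos: [426.9, 226.9, 123.8]
ee_rot: [3.12, 0.001, -0.938]
force: [0.2, -0.1, -3.7]
width: 22.8
grip_force: 108.0
```

Tool yaw is positive clockwise in the world frame, so I turned the wrong way. I'll reverse it.

Call:
move_arm --pt "0 0 0" --pt "0 0 0" --pt "0 0 0" --pt "0 0 0" --pt "0 0 0" --pt "0 0 0" --pt "0 0 0" --pt "0 0 0" --yaw '[-0.148, -0.148, -0.148, -0.148, -0.148, -0.148, -0.148, -0.148]'

```text
time: 10.3
eef_pos: [426.9, 227.0, 123.5]
ee_rot: [3.134, 0.021, 0.256]
force: [0.0, -0.3, -1.8]
width: 22.8
grip_force: 107.7
```

Call:
move_arm --pt "0 0 0" --pt "0 0 0" --pt "0 0 0" --pt "0 0 0" --pt "0 0 0" --pt "0 0 0" --pt "0 0 0" --pt "0 0 0" --yaw '[-0.148, -0.148, -0.148, -0.148, -0.148, -0.148, -0.148, -0.148]'

```text
time: 11.1
eef_pos: [426.9, 226.9, 123.5]
ee_rot: [-3.125, 0.015, 1.44]
force: [0.3, -0.0, -2.4]
width: 22.5
grip_force: 107.7
```

Call:
move_arm --pt "0 0 0" --pt "0 0 0" --pt "0 0 0" --pt "0 0 0" --pt "0 0 0" --pt "0 0 0" --pt "0 0 0" --pt "0 0 0" --yaw '[-0.148, -0.148, -0.148, -0.148, -0.148, -0.148, -0.148, -0.148]'

```text
time: 11.9
eef_pos: [426.9, 226.8, 123.5]
ee_rot: [-3.121, -0.01, 2.624]
force: [-0.9, 1.1, -1.9]
width: 22.2
grip_force: 107.7
```

Call:
move_arm --pt "0 0 0" --pt "0 0 0" --pt "0 0 0" --pt "0 0 0" --pt "-0.0075 -0.0284 0.005" --pt "-0.0075 -0.0284 0.005" --pt "-0.0075 -0.0284 0.005" --pt "-0.0075 -0.0284 0.005" --yaw '[-0.1475, -0.1475, -0.1475, -0.1475, 0, 0, 0, 0]'

```text
time: 12.7
eef_pos: [464.1, 114.2, 104.1]
ee_rot: [-3.13, -0.02, -3.075]
force: [-0.0, 0.2, -2.9]
width: 22.6
grip_force: 107.9
```

```bash
python3 - <<'E'
from h import *
np.set_printoptions(precision=3,suppress=True)
im,D=capture("side"); cv2.imwrite("pics/s2.png",im); np.save("s2.npy",D)
for t,z in(("hook_tips",98),("tote_rim",77),("buffer_face",22)):
    for q in landmark_of("side",t)[:2]: print(t,q["score"],np.array(q["xy"])*[640,480],at_z("side",q["xy"],z))
s=state(); im,D=capture("wrist"); cv2.imwrite("pics/w2.png",im)
W=R.from_euler("xyz",s["ee_rot"]).as_matrix(); print(s["time"],s["eef_pos"],s["ee_rot"],s["joint_positions"]); print(W)
for t,z in(("hook_tips",98),("tote_rim",77),("buffer_face",22),("board_edge",170)):
    for q in landmark_of("wrist",t)[:2]: print(t,q["score"],np.array(q["xy"])*[640,480],w_at_z(q["xy"],s,z))
E
```

```text
hook_tips 0.9 [328.704 210.192] [626.212 132.331  98.   ]
hook_tips 0.52 [326.528 332.88 ] [315.227 183.165  98.   ]
tote_rim 0.75 [324.992 199.488] [678.264 133.547  77.   ]
tote_rim 0.34 [328.384 209.424] [646.254 130.123  77.   ]
buffer_face 0.78 [335.68  237.984] [601.467 119.295  22.   ]
12.9 [464.157 114.892 104.163] [-3.13  -0.019 -3.077] [ 0.016  0.382 -0.468  2.088  0.256  0.748  1.019]
[[-0.998 -0.064 -0.019]
 [-0.064  0.998 -0.013]
 [ 0.019 -0.012 -1.   ]]
hook_tips 0.96 [418.624 102.912] [374.472 150.842  98.   ]
```

```bash
python3 - <<'E'
import cv2
a=cv2.imread("pics/s2.png")[140:300,220:430]; b=cv2.imread("pics/w2.png")
cv2.imwrite("pics/s2c.png",cv2.resize(a,None,fx=3.5,fy=3.5,interpolation=cv2.INTER_CUBIC))
E
```

```text
(no output)
```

View pics/s2c.png

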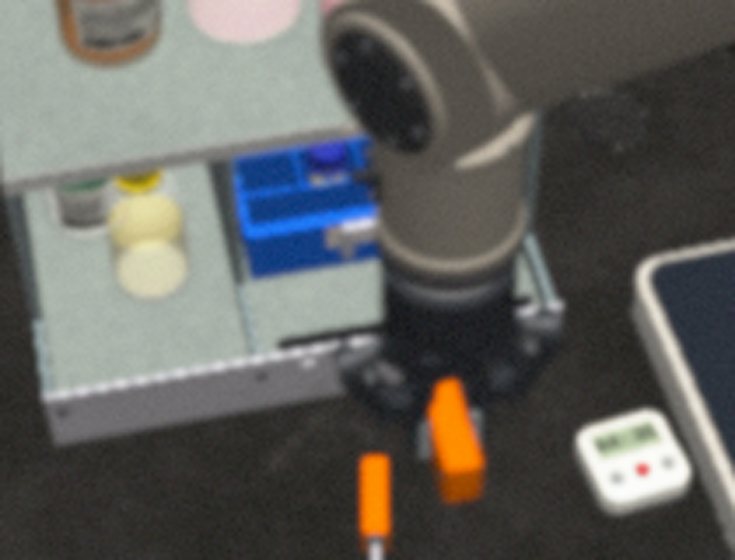

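View pics/w2.png

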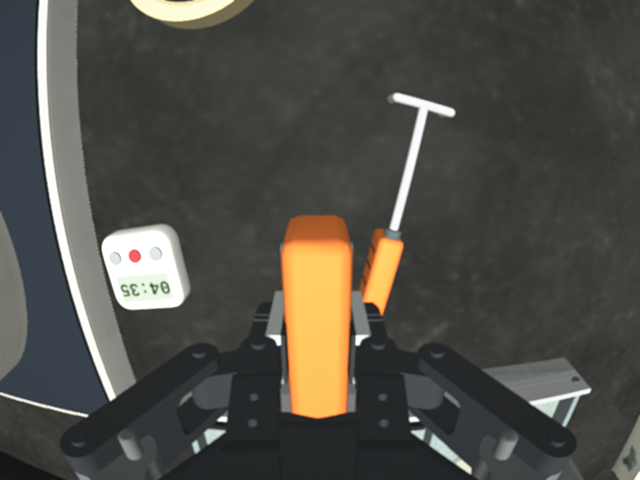

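The larger hook is gripped and aligned with the tool: handle at (318,310) in the wrist view, prongs peeking out at about (350,235) in the crop. Going in over the rim.

Call:
move_arm --pt "-0.016 0.0006 -0.0003" --pt "-0.016 0.0006 -0.0003" --pt "-0.016 0.0006 -0.0003" --pt "-0.016 0.0007 -0.0003" --pt "0 0 0" --pt "0 0 0.007" --pt "0 0 0.007" --pt "0 0 0" --yaw '[0, 0, 0, 0, 0, 0, 0, 0]'

```text
time: 13.95
eef_pos: [526.2, 121.9, 88.9]
ee_rot: [-3.13, -0.021, -3.075]
force: [-1.0, 0.1, -2.1]
width: 22.9
grip_force: 108.0
```

```bash
python3 - <<'E'
from h import *
np.set_printoptions(precision=3,suppress=True)
s=state(); print(s["time"],s["eef_pos"],s["ee_rot"],s["force"])
for n in("side","top"):
    im,D=capture(n); cv2.imwrite(f"pics/{n}3.png",im)
    for t,z in(("hook_tips",80),("tote_rim",77)):
        for q in landmark_of(n,t)[:2]: print(n,t,q["score"],np.array(q["xy"])*[640,480],at_z(n,q["xy"],z))
a=cv2.imread("pics/side3.png")[150:260,260:400]; b=cv2.imread("pics/top3.png")[150:260,300:440]
cv2.imwrite("pics/c3.png",np.hstack([cv2.resize(x,(400,314),interpolation=cv2.INTER_CUBIC) for x in(a,b)]))
E
```

```text
13.95 [526.249 121.876  88.88 ] [-3.13  -0.021 -3.075] [-0.991  0.135 -2.12 ]
side hook_tips 0.94 [323.52  197.424] [682.672 136.444  80.   ]
side hook_tips 0.88 [325.312 336.72 ] [316.594 185.487  80.   ]
side tote_rim 0.92 [324.992 197.28 ] [685.233 132.534  77.   ]
top hook_tips 0.76 [281.792 344.4  ] [335.925 154.079  80.   ]
top tote_rim 0.26 [291.328 200.016] [654.596 264.144  77.   ]
```

View pics/c3.png

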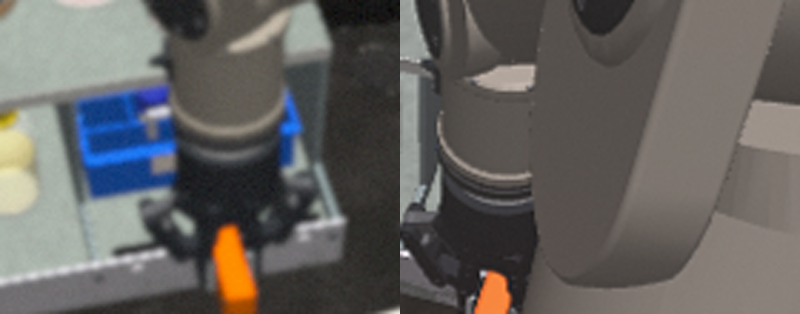

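The left end of the crossbar shows at about (155,122) in the side crop, over the front compartment and just ahead of the divider. Lowering now.

Call:
move_arm --pt "-0.002 0 0.005" --pt "0 0 0.005" --pt "0 0 0.005" --pt "0 0 0" --yaw '[0, 0, 0, 0]'

```text
time: 14.65
eef_pos: [529.2, 121.9, 74.3]
ee_rot: [-3.13, -0.02, -3.075]
force: [-0.3, -0.1, -1.9]
width: 22.6
grip_force: 108.0
```

Call:
move_arm --pt "0 0 0.004" --pt "0 0 0.003" --pt "0 0 0" --pt "0 0 0" --yaw '[0, 0, 0, 0]'

```text
time: 15.05
eef_pos: [529.7, 122.1, 68.3]
ee_rot: [-3.13, -0.018, -3.075]
force: [0.5, -0.4, -2.4]
width: 22.9
grip_force: 108.0
```

Call:
move_arm --pt "0 0 0.002" --pt "0.002 0 0" --pt "0.002 0 0" --pt "0.002 0 0" --pt "0.002 0 0" --pt "0.002 0 0" --pt "0.002 0 0" --pt "0 0 0" --yaw '[0, 0, 0, 0, 0, 0, 0, 0]'

```text
time: 15.85
eef_pos: [517.6, 121.3, 66.6]
ee_rot: [-3.13, -0.018, -3.075]
force: [1.5, 0.3, -1.7]
width: 22.4
grip_force: 107.9
```

Call:
move_arm --pt "0.001 0 0" --pt "0.001 0 0" --pt "0.001 0 0" --pt "0.001 0 0" --pt "0.001 0 0" --pt "0.001 0 0" --pt "0.001 0 0" --pt "0.001 0 0" --yaw '[0, 0, 0, 0, 0, 0, 0, 0]'

```text
time: 16.65
eef_pos: [509.7, 120.8, 66.7]
ee_rot: [-3.13, -0.018, -3.075]
force: [3.1, -0.6, -3.2]
width: 22.0
grip_force: 108.0
```

Call:
move_arm --pt "0.002 0 0" --pt "0.003 0 0" --pt "0.003 0 0" --pt "0.003 0 0" --pt "0.003 0 0" --pt "0.003 0 0" --pt "0.003 0 0" --pt "0.003 0 0" --yaw '[0, 0, 0, 0, 0, 0, 0, 0]'

```text
time: 17.45
eef_pos: [486.4, 119.2, 67.0]
ee_rot: [-3.13, -0.018, -3.075]
force: [2.4, 0.4, -3.6]
width: 22.8
grip_force: 107.9
```

```bash
python3 - <<'E'
from h import *
np.set_printoptions(precision=3,suppress=True)
s=state(); print(s["time"],s["eef_pos"],s["ee_rot"],s["force"])
for n in("side",):
    im,D=capture(n); cv2.imwrite(f"pics/{n}4.png",im)
    for t,z in(("hook_tips",58),("tote_rim",77),("buffer_face",22)):
        for q in landmark_of(n,t)[:2]: print(n,t,q["score"],np.array(q["xy"])*[640,480],at_z(n,q["xy"],z))
    K,Rm,t=cam(n); v,u=np.mgrid[0:480,0:640]
    P=(np.dstack([(u-K[0,2])/K[0,0],(v-K[1,2])/K[1,1],np.ones_like(D)])*D[...,None]-t)@Rm
    b,g,r=im[...,0].astype(int),im[...,1],im[...,2].astype(int)
    m=(b>120)&(r<70)&(D>0)&(P[...,2]>68)&(P[...,2]<86); Q=P[m]
    for lo in range(30,240,15):
        q=Q[(Q[:,1]>lo)&(Q[:,1]<=lo+15)]
        if len(q)>2: print(lo,len(q),q[:,0].min(),end="; ")
cv2.imwrite("pics/c4.png",cv2.resize(im[150:270,240:400],(800,600),interpolation=cv2.INTER_CUBIC))
E
```

```text
17.45 [486.424 119.164  67.015] [-3.13  -0.018 -3.075] [ 2.361  0.421 -3.608]
side hook_tips 0.92 [324.608 331.392] [340.103 183.648  58.   ]
side hook_tips 0.71 [344.832 269.376] [484.969 117.461  58.   ]
side tote_rim 0.7 [330.176 209.424] [645.622 125.948  77.   ]
side tote_rim 0.33 [320.768 154.992] [829.546 122.457  77.   ]
side buffer_face 0.93 [332.928 238.608] [600.592 126.076  22.   ]
30 25 639.7485567991275; 135 20 634.9765802707026; 150 65 631.9560849928; 165 29 627.8459674811808; 180 27 628.7627389525034; 195 24 627.336873736562; 210 60 625.709899297136;
```

View pics/c4.png

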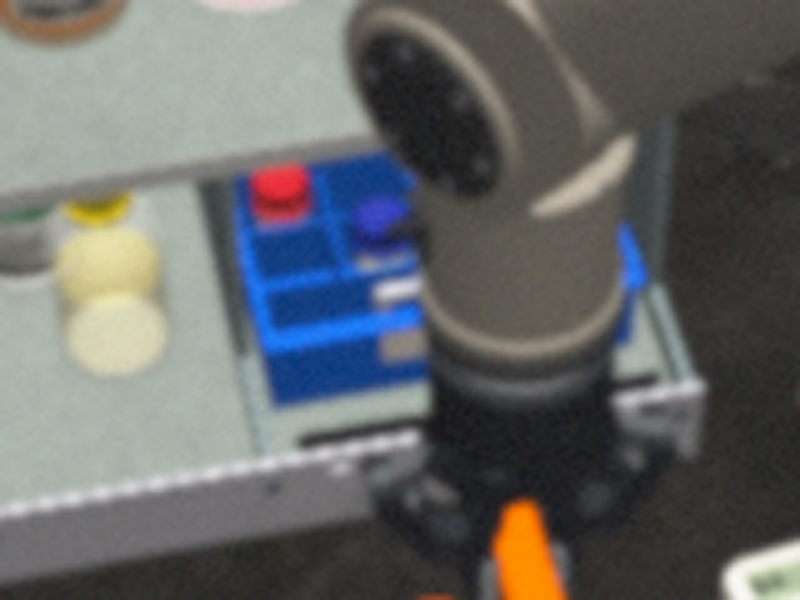

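The tote is following the hook squarely: rim at (345,340) in the crop, bumper bar at (370,435).

Call:
move_arm --pt "0.003 0 0" --pt "0.003 0 0" --pt "0.003 0 0" --pt "0.003 0 0" --pt "0.003 0 0" --pt "0.003 0 0" --pt "0.003 0 0" --pt "0.003 0 0" --yaw '[0, 0, 0, 0, 0, 0, 0, 0]'

```text
time: 18.45
eef_pos: [462.6, 117.6, 67.5]
ee_rot: [-3.13, -0.018, -3.075]
force: [2.6, -0.2, -4.2]
width: 22.7
grip_force: 107.9
```

Call:
move_arm --pt "0.001 0 0" --pt "0.001 0 0" --pt "0.001 0 0" --pt "0.001 0 0" --pt "0.001 0 0" --pt "0.001 0 0" --yaw '[0, 0, 0, 0, 0, 0]'

```text
time: 19.05
eef_pos: [456.9, 117.3, 67.6]
ee_rot: [-3.13, -0.018, -3.075]
force: [2.6, -0.1, -4.2]
width: 22.2
grip_force: 107.9
```

Baseline drag is about 3 N. Slow steps from here until the buffer shows up in the force.

Call:
move_arm --pt "0.0006 0 0" --pt "0.0006 0 0" --pt "0.0006 0 0" --pt "0.0006 0 0" --pt "0.0006 0 0" --pt "0.0006 0 0" --pt "0.0004 0 0" --yaw '[0, 0, 0, 0, 0, 0, 0]'

```text
time: 19.75
eef_pos: [452.8, 117.0, 67.7]
ee_rot: [-3.13, -0.018, -3.075]
force: [3.8, -0.5, -2.5]
width: 22.8
grip_force: 107.9
```

Call:
move_arm --pt "0.0006 0 0" --pt "0.0006 0 0" --pt "0.0006 0 0" --pt "0.0006 0 0" --pt "0.0006 0 0" --yaw '[0, 0, 0, 0, 0]'

```text
time: 20.25
eef_pos: [449.9, 116.8, 67.8]
ee_rot: [-3.13, -0.018, -3.075]
force: [2.5, 1.1, -3.7]
width: 22.7
grip_force: 107.9
```

Call:
move_arm --pt "0.0005 0 0" --pt "0.0005 0 0" --pt "0.0005 0 0" --pt "0.0005 0 0" --yaw '[0, 0, 0, 0]'

```text
time: 20.65
eef_pos: [447.9, 116.6, 67.8]
ee_rot: [-3.13, -0.018, -3.075]
force: [3.6, 0.3, -3.5]
width: 22.8
grip_force: 107.9
```

Call:
move_arm --pt "0.0005 0 0" --pt "0.0005 0 0" --pt "0.0005 0 0" --yaw '[0, 0, 0]'

```text
time: 20.95
eef_pos: [447.0, 116.7, 68.0]
ee_rot: [-3.131, -0.017, -3.076]
force: [6.0, 0.4, -5.0]
width: 22.4
grip_force: 107.7
```

Call:
move_arm --pt "0.0005 0 0" --pt "0.0005 0 0" --pt "0 0 0" --yaw '[0, 0, 0]'

```text
time: 21.25
eef_pos: [446.4, 116.7, 68.1]
ee_rot: [-3.131, -0.016, -3.076]
force: [6.9, 0.6, -5.3]
width: 22.5
grip_force: 107.5
```

Call:
move_arm --pt "0.0005 0 0" --pt "0.0005 0 0" --pt "0 0 0" --yaw '[0, 0, 0]'

```text
time: 21.55
eef_pos: [445.9, 116.7, 68.2]
ee_rot: [-3.131, -0.016, -3.076]
force: [8.2, 0.3, -6.4]
width: 22.5
grip_force: 107.5
```

Call:
move_arm --pt "0.0007 0 0.0007" --pt "0.0007 0 0.0007" --pt "0 0 0" --yaw '[0, 0, 0]'

```text
time: 21.85
eef_pos: [445.5, 116.9, 67.2]
ee_rot: [-3.132, -0.014, -3.076]
force: [9.0, 0.6, -5.2]
width: 22.8
grip_force: 107.8
```

Call:
move_arm --pt "0.0007 0 0.0005" --pt "0.0007 0 0.0005" --pt "0 0 0" --yaw '[0, 0, 0]'

```text
time: 22.15
eef_pos: [445.0, 116.9, 66.5]
ee_rot: [-3.132, -0.012, -3.077]
force: [9.6, -0.1, -3.9]
width: 22.5
grip_force: 107.9
```

Call:
move_arm --pt "0.0007 0 0.0003" --pt "0.0007 0 0.0003" --pt "0.0007 0 0.0003" --pt "0 0 0" --yaw '[0, 0, 0, 0]'

```text
time: 22.55
eef_pos: [444.1, 116.9, 66.1]
ee_rot: [-3.133, -0.01, -3.077]
force: [12.1, 0.6, -4.0]
width: 22.6
grip_force: 107.9
```

Call:
move_arm --pt "0.0007 0 0.0003" --pt "0.0007 0 0.0003" --pt "0 0 0" --yaw '[0, 0, 0]'

```text
time: 22.85
eef_pos: [443.5, 117.0, 65.8]
ee_rot: [-3.133, -0.008, -3.077]
force: [15.0, 0.5, -4.0]
width: 22.8
grip_force: 107.8
```

Call:
move_arm --pt "0.0005 0 0.0002" --pt "0.0004 0 0.0002" --pt "0 0 0" --pt "0 0 0" --yaw '[0, 0, 0, 0]'

```text
time: 23.25
eef_pos: [443.3, 117.0, 65.6]
ee_rot: [-3.133, -0.007, -3.077]
force: [15.6, -0.5, -3.5]
width: 22.7
grip_force: 107.8
```

```bash
python3 - <<'E'
from h import *
np.set_printoptions(precision=3,suppress=True)
s=state(); print(s["time"],s["eef_pos"],s["force"])
im,D=capture("side"); cv2.imwrite("pics/side5.png",im)
for t,z in(("flap_left",22),("flap_right",22),("flap_line",22),("tote_rim",77),("buffer_face",22)):
    for q in landmark_of("side",t)[:2]: print(t,q["score"],np.array(q["xy"])*[640,480],at_z("side",q["xy"],z))
print(state()["force"])
E
```

```text
23.25 [443.286 117.041  65.584] [15.552 -0.494 -3.472]Traceback (most recent call last):
  File "<stdin>", line 6, in <module>
ValueError: it knows: board_edge, buffer_face, flap_line, hook_grip, hook_tips, pink_bottle, pull_hook, shelf, timer, tote, tote_rim, yellow_bottle
```

Call:
move_arm --pt "0.0005 0 0.0002" --pt "0.0005 0 0.0002" --pt "0 0 0" --pt "0 0 0" --pt "0 0 0" --yaw '[0, 0, 0, 0, 0]'

```text
time: 23.8
eef_pos: [442.9, 117.1, 65.4]
ee_rot: [-3.134, -0.006, -3.077]
force: [16.0, -0.5, -5.1]
width: 22.8
grip_force: 107.8
```

```bash
python3 - <<'E'
from h import *
np.set_printoptions(precision=3,suppress=True)
F=[]
for i in range(4):
    s=state(); F.append(s["force"]); im,D=capture("side")
print(s["time"],np.mean(F,0),s["eef_pos"])
cv2.imwrite("pics/side5.png",im)
for t,z in(("tote_rim",77),("buffer_face",22)):
    for q in landmark_of("side",t)[:1]: print(t,q["score"],at_z("side",q["xy"],z))
E
```

```text
23.95 [16.43  -0.097 -4.209] [442.855 117.049  65.377]
tote_rim 0.94 [600.043 125.522  77.   ]
buffer_face 0.59 [600.25  127.673  22.   ]
```

Call:
move_arm --pt "0.0004 0 0.0002" --pt "0.0004 0 0.0002" --pt "0 0 0" --pt "0 0 0" --pt "0 0 0" --yaw '[0, 0, 0, 0, 0]'

```text
time: 24.6
eef_pos: [442.6, 117.1, 65.2]
ee_rot: [-3.134, -0.005, -3.077]
force: [18.2, -0.2, -3.3]
width: 22.9
grip_force: 107.9
```

Call:
move_arm --pt "-0.0008 0 0" --pt "-0.0008 0 0" --pt "-0.0008 0 0" --pt "-0.0008 0 0" --pt "0 0 0" --yaw '[0, 0, 0, 0, 0]'

```text
time: 25.1
eef_pos: [443.4, 117.0, 64.6]
ee_rot: [-3.133, -0.009, -3.077]
force: [10.3, -0.2, 0.1]
width: 22.6
grip_force: 108.5
```

Call:
move_arm --pt "-0.0008 0 0" --pt "-0.0008 0 0" --pt "-0.0008 0 0" --pt "0 0 0" --yaw '[0, 0, 0, 0]'

```text
time: 25.5
eef_pos: [444.3, 117.0, 64.2]
ee_rot: [-3.132, -0.012, -3.076]
force: [7.7, -0.4, 1.0]
width: 22.5
grip_force: 108.5
```

Call:
move_arm --pt "-0.0008 0 -0.0002" --pt "-0.0008 0 -0.0002" --pt "-0.0008 0 -0.0002" --pt "0 0 0" --yaw '[0, 0, 0, 0]'

```text
time: 25.9
eef_pos: [445.0, 116.8, 64.1]
ee_rot: [-3.131, -0.015, -3.076]
force: [5.6, 0.0, 0.7]
width: 22.5
grip_force: 108.4
```

Call:
move_arm --pt "-0.0008 0 -0.0002" --pt "-0.0008 0 -0.0002" --pt "-0.0008 0 -0.0002" --pt "0 0 0" --yaw '[0, 0, 0, 0]'

```text
time: 26.3
eef_pos: [445.5, 116.5, 63.8]
ee_rot: [-3.13, -0.019, -3.075]
force: [3.6, 0.4, -0.7]
width: 22.5
grip_force: 108.4
```

Call:
move_arm --pt "-0.0008 0 -0.0002" --pt "-0.0008 0 -0.0002" --pt "-0.0008 0 -0.0002" --pt "0 0 0" --yaw '[0, 0, 0, 0]'

```text
time: 26.7
eef_pos: [447.1, 116.2, 64.0]
ee_rot: [-3.13, -0.02, -3.075]
force: [0.5, -0.1, -1.8]
width: 22.7
grip_force: 108.3
```

Call:
move_arm --pt "-0.0008 0 -0.0002" --pt "-0.0008 0 -0.0002" --pt "-0.0008 0 -0.0002" --pt "0 0 0" --yaw '[0, 0, 0, 0]'

```text
time: 27.1
eef_pos: [450.7, 116.8, 65.1]
ee_rot: [-3.13, -0.018, -3.075]
force: [0.2, -0.7, -1.6]
width: 22.5
grip_force: 108.3
```

Call:
move_arm --pt "-0.002 0 0" --pt "-0.002 0 0" --pt "-0.002 0 0" --pt "-0.002 0 0" --pt "0 0 0" --yaw '[0, 0, 0, 0, 0]'

```text
time: 27.6
eef_pos: [458.9, 117.4, 64.9]
ee_rot: [-3.13, -0.018, -3.076]
force: [0.1, -1.1, -3.3]
width: 22.8
grip_force: 108.3
```

Force fell to zero near TCP x 446, about 2 mm forward of where the buffer first touched. That fits the tote being held at -52.8 by the flaps. Lifting the hook out.

Call:
move_arm --pt "0 0 -0.005" --pt "0 0 -0.008" --pt "0 0 -0.01" --pt "0 0 -0.01" --pt "0 0 -0.01" --pt "0 0 -0.01" --pt "0 0 -0.01" --pt "0 0 0" --yaw '[0, 0, 0, 0, 0, 0, 0, 0]'

```text
time: 28.4
eef_pos: [460.7, 118.5, 129.5]
ee_rot: [-3.131, -0.015, -3.076]
force: [0.8, -0.0, -2.4]
width: 22.7
grip_force: 108.3
```

Call:
move_arm --pt "0.01 0 0" --pt "0.02 0 0" --pt "0 0.04 0" --pt "0 0.04 0" --pt "0 0.04 0" --pt "0 0.04 0" --pt "0 0.04 0" --pt "0 0.02 0" --yaw '[0, 0, 0, 0, 0, 0, 0, 0]'

```text
time: 29.2
eef_pos: [412.9, 339.3, 125.5]
ee_rot: [-3.132, -0.019, -3.071]
force: [-1.7, -0.7, -2.0]
width: 22.5
grip_force: 108.3
```

Call:
move_arm --pt "0 0 0" --pt "0 0 0" --pt "0 0 0" --pt "0 0 0" --pt "0 0 0" --pt "0 0 0" --pt "0 0 0" --pt "0 0 0" --yaw '[0.148, 0.148, 0.148, 0.148, 0.148, 0.148, 0.148, 0.148]'

```text
time: 30.0
eef_pos: [414.0, 335.0, 125.1]
ee_rot: [-3.119, 0.004, 2.018]
force: [0.9, 0.3, -2.0]
width: 22.4
grip_force: 108.5
```

Call:
move_arm --pt "0 0 0" --pt "0 0 0" --pt "0 0 0" --pt "0 0 0" --yaw '[0.148, 0.148, 0.148, 0]'

```text
time: 30.4
eef_pos: [414.0, 335.1, 125.3]
ee_rot: [-3.123, 0.013, 1.579]
force: [0.6, 0.2, -1.8]
width: 22.8
grip_force: 108.4
```

```bash
python3 - <<'E'
from h import *
np.set_printoptions(precision=3,suppress=True)
s=state(); print(s["time"],s["eef_pos"],s["ee_rot"],s["joint_positions"])
im,D=capture("side"); im2,_=capture("top")
K,Rm,t=cam("side"); v,u=np.mgrid[0:480,0:640]
P=(np.dstack([(u-K[0,2])/K[0,0],(v-K[1,2])/K[1,1],np.ones_like(D)])*D[...,None]-t)@Rm
b,g,r=im[...,0].astype(int),im[...,1],im[...,2].astype(int)
m=(b>120)&(r<70)&(D>0)&(P[...,2]>68)&(P[...,2]<86); Q=P[m]; pts=[]
for lo in range(30,225,10):
    q=Q[(Q[:,1]>lo)&(Q[:,1]<=lo+10)]
    if len(q)>2: pts.append((lo+5,q[:,0].min()))
f=np.polyfit(*np.array(pts).T,1); print("flange slope deg",np.degrees(f[0]),"x at 125",np.polyval(f,125))
A=[cv2.resize(im[140:270,220:400],(400,290)),cv2.resize(im2[150:280,230:410],(400,290))]
cv2.imwrite("pics/c6.png",np.hstack(A))
E
```

```text
30.4 [414.    335.131 125.252] [-3.123  0.013  1.579] [-0.656  0.394 -0.173  1.966  0.085  0.811 -0.867]
flange slope deg 1.325128912087642 x at 125 595.9644658935316
```

View pics/c6.png

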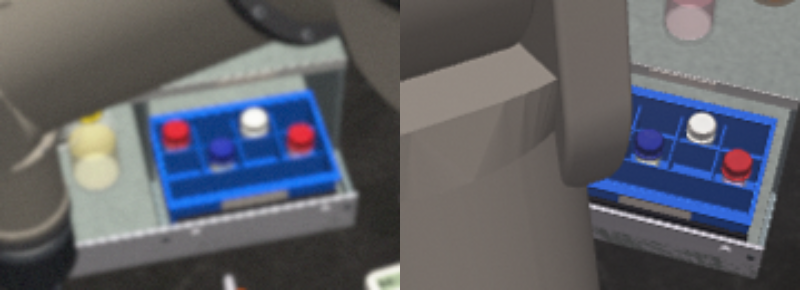

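```bash
python3 - <<'E'
from h import *
im,_=capture("side"); b,g,r=[im[...,i].astype(float) for i in range(3)]
bl=b-r
T=[];B=[];Rl=[]
for c in range(300,368):
    col=bl[180:245,c]; ok=np.where(col>70)[0]
    # flange: brightest blue peak in expected band
    y0=235.5+(c-295.6)*(223-235.5)/(373-295.6)
    rr=np.arange(int(y0)-5,int(y0)+6); w=np.clip(b[rr,c]-150,0,None)*(bl[rr,c]>80)
    if w.sum()>0: T.append(at_z("side",[(c+.5)/640,((w*rr).sum()/w.sum()+.5)/480],77)[:2])
    if len(ok): B.append(at_z("side",[(c+.5)/640,(180+ok[0]+.5)/480],77)[:2])
for c in range(262,378):
    y0=249.8+(c-255.1)*(228.3-249.8)/(379.8-255.1); rr=np.arange(int(y0)-4,int(y0)+5); w=np.clip(g[rr,c]-g[rr,c].mean(),0,None)**2
    Rl.append(at_z("side",[(c+.5)/640,((w*rr).sum()/w.sum()+.5)/480],52)[:2])
for n,L in(("flange",T),("back edge",B),("rail",Rl)):
    L=np.array(L); f=np.polyfit(L[:,1],L[:,0],1)
    k=abs(np.polyval(f,L[:,1])-L[:,0])<3; f=np.polyfit(L[k,1],L[k,0],1)
    print(n,k.sum(),len(L),"deg",np.degrees(np.arctan(f[0])),"x@125",np.polyval(f,125),"resid",np.std(np.polyval(f,L[k,1])-L[k,0]))
print(state()["time"])
E
```

```text
flange 68 68 deg -3.7673609570330853 x@125 595.7450470407713 resid 0.42243394475037943
back edge 20 68 deg -2.957212110838502 x@125 721.3195904702973 resid 0.8735981554514014
rail 114 116 deg -3.3787206794911957 x@125 586.5868515571916 resid 1.0814980790652147
30.55
```

Call:
move_arm --pt "0.03 0.015 0" --pt "0.03 0.015 0" --pt "0.03 0.016 0" --pt "0 0 0.03" --pt "0 0 0.03" --pt "0 0 0.03" --pt "0 0 0.017" --pt "0 0 0" --yaw '[0, 0, 0, 0, 0, 0, 0, 0]'

```text
time: 31.35
eef_pos: [456.9, 423.1, 14.4]
ee_rot: [-3.12, 0.016, 1.581]
force: [-1.1, -0.2, -1.6]
width: 22.4
grip_force: 108.3
```

Call:
move_arm --pt "0 0 0.003" --pt "0 0 0.002" --pt "0 0 0.001" --pt "0 0 0" --yaw '[0, 0, 0, 0]'

```text
time: 31.75
eef_pos: [458.7, 425.0, 11.9]
ee_rot: [-3.125, 0.011, 1.58]
force: [-0.9, -0.1, -1.3]
width: 22.4
grip_force: 108.3
```

Call:
move_arm --pt "0 0 0.002" --pt "0 0 0.002" --pt "0 0 0.001" --pt "0 0 0" --yaw '[0, 0, 0, 0]'

```text
time: 32.15
eef_pos: [458.2, 424.5, 6.2]
ee_rot: [-3.124, 0.012, 1.58]
force: [-0.3, -1.8, -0.8]
width: 22.5
grip_force: 109.0
```

Call:
move_arm --pt "0 0 0.001" --pt "0 0 0.001" --pt "0 0 0" --yaw '[0, 0, 0]'

```text
time: 32.45
eef_pos: [458.3, 424.3, 5.8]
ee_rot: [-3.124, 0.013, 1.58]
force: [-4.6, -6.5, 15.5]
width: 22.7
grip_force: 111.3
```

Call:
move_arm --pt "0 0 -0.001" --pt "0 0 0" --yaw '[0, 0]'

```text
time: 32.65
eef_pos: [458.2, 424.5, 5.9]
ee_rot: [-3.124, 0.012, 1.58]
force: [-2.8, -4.2, 9.6]
width: 22.5
grip_force: 109.7
```

Call:
move_arm --pt "0 0 0" --pt "0 0 0" --pt "0 0 0" --pt "0 0 0" --pt "0 0 0" --pt "0 0 0" --pt "0 0 0" --pt "0 0 0" --yaw '[0, 0, 0, 0, 0, 0, 0, 0]' --hand 0.06

```text
time: 33.45
eef_pos: [458.2, 424.5, 5.0]
ee_rot: [-3.124, 0.012, 1.58]
force: [0.6, 0.5, -0.8]
width: 60.1
grip_force: 0.0
```

Call:
move_arm --pt "0 0 -0.01" --pt "0 0 -0.02" --pt "0 0 -0.04" --pt "0 0 -0.04" --pt "0 0 -0.04" --pt "0 0 -0.04" --pt "0 0 -0.04" --pt "0 0 0" --yaw '[0, 0, 0, 0, 0, 0, 0, 0]'

```text
time: 34.25
eef_pos: [464.6, 430.0, 242.6]
ee_rot: [-3.132, 0.004, 1.58]
force: [0.4, 0.4, 0.7]
width: 59.9
grip_force: 0.0
```

```bash
python3 - <<'E'
from h import *
np.set_printoptions(precision=1,suppress=True)
s=state(); print(s["time"],s["eef_pos"],s["width"])
im,D=capture("side"); cv2.imwrite("pics/end.png",im)
for t,z in(("hook_tips",0),("hook_grip",24),("timer",0),("yellow_bottle",22)):
    for q in landmark_of("side",t)[:2]: print(t,q["score"],at_z("side",q["xy"],z))
E
```

```text
34.25 [464.6 430.  242.6] 59.939435616554135
hook_tips 0.83 [364.8 179.    0. ]
hook_tips 0.82 [460.6 266.9   0. ]
hook_grip 0.81 [458.  423.2  24. ]
hook_grip 0.57 [475.1 156.6  24. ]
timer 0.84 [481.4 -22.2   0. ]
yellow_bottle 0.79 [684.9 288.2  22. ]
```

View pics/end.png

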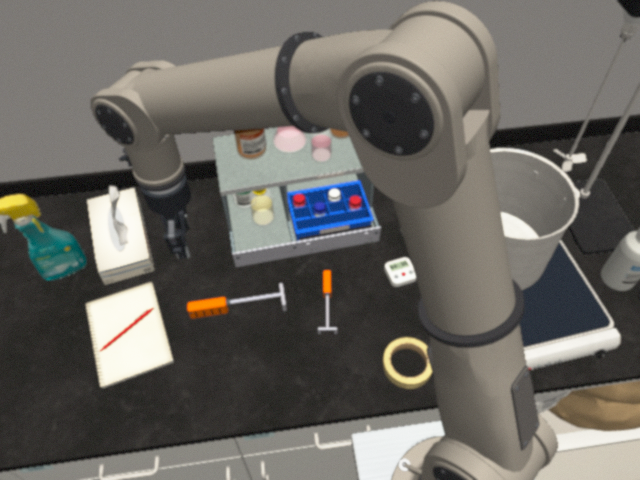

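```bash
python3 - <<'E'
from h import *
np.set_printoptions(precision=1,suppress=True)
im,D=capture("side"); K,Rm,t=cam("side"); v,u=np.mgrid[0:480,0:640]
P=(np.dstack([(u-K[0,2])/K[0,0],(v-K[1,2])/K[1,1],np.ones_like(D)])*D[...,None]-t)@Rm
b,g,r=[im[...,i].astype(int) for i in range(3)]
m=(r>170)&(b<80)&(g<140)&(D>0)&(u<240)&(u>180)&(v>285)
Q=P[m]; print(m.sum(),np.percentile(Q[:,2],[5,25,50,75,95]),Q.min(0),Q.max(0))
T=Q[Q[:,2]>np.percentile(Q[:,2],60)]; print("top width x",np.ptp(np.percentile(T[:,0],[3,97])),np.polyfit(T[:,1],T[:,2],1))
m=(u>230)&(u<290)&(v>280)&(v<315)&(g>110)&(D>0); Q=P[m]; print("shank/crossbar z",np.percentile(Q[:,2],[5,50,95]))
E
```

```text
262 [-1.2 33.  35.3 36.8 39. ] [441.2 385.8  -4.2] [493.7 472.7  41.2]
top width x 22.063054250305356 [ 0.  36.3]
shank/crossbar z [-3.  28.5 32.7]
```

The hook is upright: handle top at about 37 mm and shank at about 30 mm, which matches how it first lay. Handing in.

```bash
python3 -c "
from workcell import *
print(close_job())"
```

```text
the job is handed in; nothing more can be done
None
```

The job is handed in but the verdict wasn't shown: the tote sits square at the front (about -52.8 mm, peak pull about 18 N), and the larger hook lies prongs down on the worktop; I inferred that both flaps are up from the force and position readings, because no camera could see them.

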